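# Rock the seesaw gate and feed the sign standoffs down the other chute

### The arm

A 6-joint arm with a two-finger parallel gripper is mounted at the origin on the work surface. World frame = base frame: x ahead of the robot, y to its left, z up, the work surface at z = 0. Lengths are in m, angles in rad, forces in N, time in s.
With the tool pointing down it reaches from about 0.4 to 0.925 m from the base axis. Payload 3.4 kg.
Tool frame: the origin (TCP) lies at the very end of the fingers, on their centre line; the grasp point (between the pads) lies 19 mm behind it; z points along the fingers, y is the direction in which the jaws open and shut (so a half turn about z gives the same grasp; the last joint's range is limited). The gripper opens to 85 mm and grips with 20 to 120 N. Pads are 22 mm wide; open, the fingers measure 114 mm over their backs; the gripper's body (76 mm by 85 mm) begins 54 mm behind the grasp point. The pads swing forward as they close: fully open they stand 13 mm farther back than shut.
Start: joints at [-1.198, 0.307, 1.506, -0, 1.328, -0.073], TCP at [0.248, -0.519, 0.231] pointing down, gripper open.
Joint ranges: [-3.12, 3.12], [-1.05, 2.28], [0.14, 2.33], [-1.42, 4.57], [0.1, 2.73], [-2.68, 2.68]. Speed limits (rad/s): [2.57, 2.57, 3.14, 3.14, 3.14, 3.14].

### API

Orientations are given as [roll, pitch, yaw] about the fixed x, y, z axes, in that order (R = Rz(yaw) Ry(pitch) Rx(roll)).
In Python, from station import ctrl gives the robot as it stands. The module is installed in compiled form; this text tells all that it offers.
- The arm moves only by the shell command python3 -m pendant 'ROWS' [FORCE]. ROWS is JSON, a list of rows, each a list of 7 numbers: the opening in per cent of the stroke, from 0 (shut) to 100 (fully open), then the shift along the tool's x, y, z in mm, then the turn, a rotation vector about the tool's x, y, z in rad. A call has 1 to 20 rows; each row is the pose to reach, as a shift and turn from the pose commanded when the call began, along the tool's axes at that moment; what a row does not reach only later rows make up. A row lasts 1/8 s, in which the tool goes at most 62.5 mm and 10.7 degrees, less where a joint would pass 70% of its speed; a pose out of reach is approached as far as the arm can. A call with a gripper value outside its range is refused whole. The fingers move at their own pace and stop on an object; FORCE is the grip in N (left out, the last holds). Time passes only in rows, so rows that repeat a pose let the fingers close. It gives the time, the measured TCP pose, the force and the opening at its end, in the units of the state.
- ctrl.state(): the state, without advancing time (a new reading comes with each control period).
- ctrl.read_camera(name): name is "scene" or "top" or "wrist"; returns a dict with "color" (384x512x3 uint8, blue, green, red), "fx", "fy", "cx", "cy" (pixels), "T" (4x4, takes a point from camera to world coordinates). Camera axes: x right, y up, looking along -z (the intrinsics and any distortion apply to the point x, -y, -z); pixel columns grow to the right and rows downward; lengths in m; the calibration is good to about 2 mm. A picture is of the moment at which its call begins. There is no depth.
- ctrl.hand_in(): hands the job in, once; it reports no verdict.
The state is a dict: "clock": time; "joint_positions": joint angles; "qvel": joint speeds; "effort": joint torques, N m; "tool_pos": TCP position; "eef_rot": TCP orientation; "force": force on the tool from outside, world axes, zero at the start; "wrist_torque": the same for the moment, N m; "gripper_width": finger opening in m.
Only numpy, scipy, OpenCV 4.12 (cv2) and the standard library are available. Lean on these libraries where they do the work, as an engineer would, in place of code of your own. Each camera call takes 0.05 s, during which the arm holds its last target.

### The job

The seesaw gate of the standoff sorter leans to one side. With the fingertips press down its raised end until it rocks over and leans the other way, then push the two barrels lying in the feed channel over the channel's far end onto the gate, so that both run down the other chute and rest in the bin on that side. Only push: do not lift or carry the barrels, and leave everything else on the bench where it is.

Things in the scene. Friction and masses are not known exactly. Their poses are not given: they have to be found in the camera images.
- sorter: Fixed sheet-metal sorter on a plywood board. Origin on the bench under the channel's far end; x runs along the channel away from the robot, y left, z up (yaw varies). Along x: channel -150 to 0 mm, gate 4 to 76 mm, between a front plate (-4 to 0) and a clear back plate (80 to 84), tops 149 mm above the bench. Chutes slope down sideways (y +/-62 to 160 mm) into the bins.
- feed_edge (a point): On the feed channel's floor, mid-width, at its far end: the edge over which barrels drop about 20 mm onto the gate; 148 mm above the bench. The channel is level, 150 mm long, 36 mm wide inside, with side walls 10 mm high and 6 mm thick, open at both ends.
- gate (a joint): Tilt of the seesaw gate; pivot along the sorter's x at y 0, 115 mm above the bench. Above 0: left end raised, parts run right; below 0: right end raised, parts run left. Stops at +0.5 and -0.5 rad. A steel tumbler weight over the pivot, beyond the back plate (up to 172 mm above the bench), tips it to the nearer stop and keeps it there: press it a little past level, 1 to 2 N at the end.
- gate_left (a point): On the upper face of the gate's flat steel plate (72 mm along the pivot, 140 mm along the seesaw, 4 mm thick), 55 mm left of the pivot: where to press when the left end is raised. It is 127 mm above the bench when level, about 26 mm higher when raised, as much lower when down.
- gate_right (a point): The same, 55 mm right of the pivot.
- barrel_front_center (a point): Centre of the plain aluminium standoff barrel nearer the gate: cylinder 32 mm diameter, 38 mm long, about 50 g, lying in the channel with its axis along it; centre 164 mm and top 180 mm above the bench.
- barrel_rear_center (a point): Centre of the equal second barrel lying behind it, nearer the robot, 8 to 30 mm of gap between them. Pushed along the channel from behind, it pushes the front one before it.
- left_bin (a point): Middle of the floor of the left bin, 12 mm above the bench. The bin is 80 mm along the sorter's x, 88 mm across, walls 55 to 75 mm high.
- right_bin (a point): The same for the right bin.
- tape_roll: Bystander, leave alone: cardboard-coloured ring lying flat, 84 mm across, 24 mm high. Origin at its underside.
- paint_tin: Bystander, leave alone: small steel tin with a paper band, 60 mm across, 65 mm high. Origin at its underside.
- long_barrel: Bystander, leave alone: a longer aluminium barrel, 32 mm diameter, 60 mm tall, standing upright on the base board: not one of the two to feed. Origin at its underside.
- spray_can: Bystander, leave alone: white spray can, 56 mm across, 175 mm high. Origin at its underside.
- paint_brush: Bystander, leave alone: paint brush lying on the bench. Origin at its underside.
- scraper: Bystander, leave alone: flat scraper lying on the bench. Origin at its underside.
- screw_jar: Bystander, leave alone: glass jar with steel lid, 64 mm across, 80 mm high. Origin at its underside.
- barrel_front: The front barrel itself; origin on its surface, 16 mm from its axis (use the centre point).
- barrel_rear: The rear barrel itself; origin on its surface, 16 mm from its axis (use the centre point).
There are look-alikes about, which are no part of the job. Leave any pink or purple look-alike of the barrel_rear alone.

How it is judged:
By the outcome, as a careful person would: the job done as asked, in the order asked, and still so for the second after the job is handed in, with the robot touching nothing.
It also fails if it takes over 42 s, if anything falls off the work surface, if the arm or the gripper's body presses on something with over 40 N, if the wrist force passes 120 N, or if a joint passes its speed limit or range.

## Working session

There is one attempt and no reset: what is moved stays moved. The work goes in short steps, Python scripts to look and compute and a shell command to move; the robot and the scene stay as the last step left them, time stands still between calls to the robot, and variables do not carry over. Pictures are saved under pics/ and viewed, and the job is handed in when it is done.

```bash
mkdir -p pics; python3 - <<'E'
from station import ctrl
import cv2
s=ctrl.state();print(s)
for n in("scene","top","wrist"):
    d=ctrl.read_camera(n);cv2.imwrite(f"pics/{n}0.png",d["color"]);print(n,d["fx"],d["fy"],d["cx"],d["cy"],d["T"],[k for k in d])
E
```

```text
{'clock': 0.0, 'joint_positions': array([-1.19750706e+00,  3.07539749e-01,  1.50766775e+00,  2.23364836e-05,
        1.32844008e+00, -7.34587563e-02]), 'qvel': array([-1.53389905e-03,  7.08203879e-04, -1.25089756e-03, -9.30118982e-05,
        8.87292207e-05,  9.58602126e-04]), 'effort': array([-7.03341211e-04, -4.57556605e+01, -2.51914161e+01,  1.52258772e-04,
        1.35212400e-02, -3.39320798e-05]), 'tool_pos': array([ 0.24816681, -0.51790102,  0.23040224]), 'eef_rot': array([-3.13954486e+00, -1.72431015e-04,  4.46742464e-01]), 'force': array([-0.21602367, -0.61888473,  0.31807956]), 'wrist_torque': array([-0.01260866,  0.01671673, -0.03265122]), 'gripper_width': 0.08528113014331534}
scene 484.663710582042 484.663710582042 257.0084942787968 189.73250564133872 [[ 0.30027558 -0.61891814  0.72579261  1.48146364]
 [ 0.95378641  0.20378029 -0.22082816 -0.29002101]
 [-0.01122767  0.75856043  0.65150596  0.99761666]
 [ 0.          0.          0.          1.        ]] ['color', 'fx', 'fy', 'cx', 'cy', 'T']
top 401.73930838611545 401.73930838611545 251.4437888616261 194.8446859755328 [[-0.00577902  0.99870725 -0.05050189  0.43497961]
 [-0.99970543 -0.00696052 -0.02325078 -0.00637702]
 [-0.02357224  0.05035264  0.99845328  1.27468005]
 [ 0.          0.          0.          1.        ]] ['color', 'fx', 'fy', 'cx', 'cy', 'T']
wrist 265.95246601163325 265.95246601163325 257.7751022525787 188.95089670803213 [[ 0.43271113  0.85220832  0.29411232  0.32484253]
 [-0.90153017  0.4097979   0.13895695 -0.48073512]
 [-0.00210634 -0.32527935  0.94561563  0.37212864]
 [ 0.          0.          0.          1.        ]] ['color', 'fx', 'fy', 'cx', 'cy', 'T']
```

View pics/scene0.png

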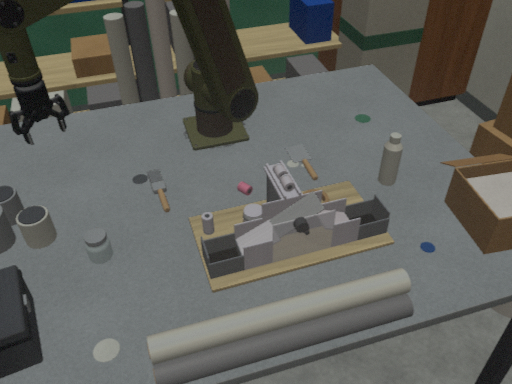

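View pics/top0.png

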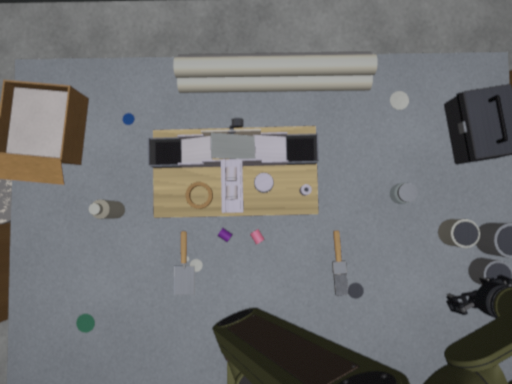

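The scene view shows the sorter near (290,220). In the top view the channel is at about (232,185), the gate at (233,147), and the bins at (165,150) and (300,148). I'll zoom in.

```bash
python3 - <<'E'
import cv2
a=cv2.imread("pics/top0.png")[110:230,140:330];cv2.imwrite("pics/top0z.png",cv2.resize(a,(760,480),interpolation=cv2.INTER_CUBIC))
a=cv2.imread("pics/scene0.png")[150:290,185:395];cv2.imwrite("pics/scene0z.png",cv2.resize(a,None,fx=3.8,fy=3.8,interpolation=cv2.INTER_CUBIC))
E
```

```text
(no output)
```

View pics/top0z.png

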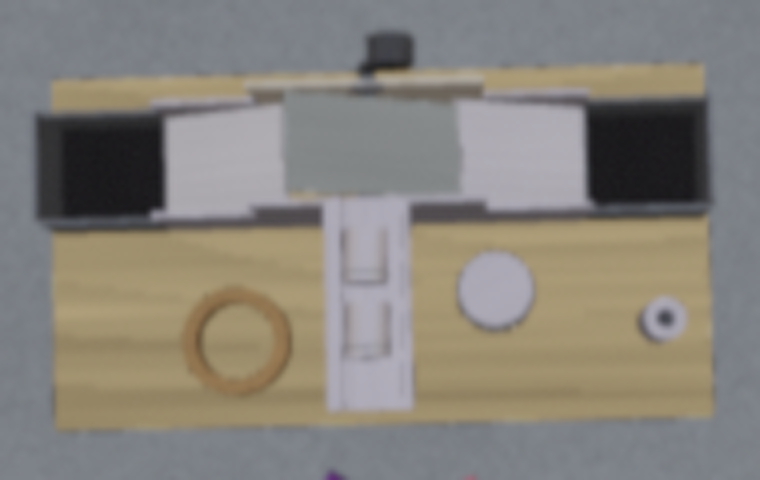

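View pics/scene0z.png

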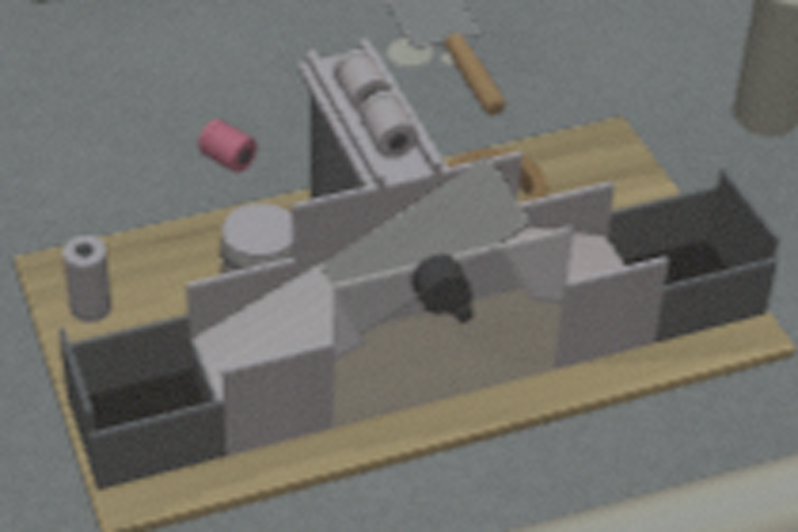

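The gate's left end (right in the scene picture) is raised, and its plate spans zoomed-top (285,95)-(460,195). The barrels are at zoomed-top (365,255) and (367,330). I'll cast rays for the sorter frame next.

```bash
cat > h.py <<'E'
import numpy as np
K={"top":(401.739,251.444,194.845,np.array([[-0.00577902,0.99870725,-0.05050189,0.43497961],[-0.99970543,-0.00696052,-0.02325078,-0.00637702],[-0.02357224,0.05035264,0.99845328,1.27468005]])),
"scene":(484.6637,257.0085,189.7325,np.array([[0.30027558,-0.61891814,0.72579261,1.48146364],[0.95378641,0.20378029,-0.22082816,-0.29002101],[-0.01122767,0.75856043,0.65150596,0.99761666]]))}
def ray(n,u,v,z):
    f,cx,cy,T=K[n]; d=T[:,:3]@np.array([(u-cx)/f,-(v-cy)/f,-1]);o=T[:,3]
    return o+d*(z-o[2])/d[2]
def T(u,v,z): return ray("top",140+(u+.5)/4-.5,110+(v+.5)/4-.5,z)
def S(u,v,z): return ray("scene",185+(u+.5)/3.8-.5,150+(v+.5)/3.8-.5,z)
E
python3 - <<'E'
from h import *
np.set_printoptions(precision=4,suppress=True)
for n,p in dict(chNL=(328,409,.158),chNR=(411,409,.158),chFL=(323,200,.158),chFR=(410,200,.158),
 binFL=(38,115,.07),binNL=(40,222,.07),binFR=(706,97,.07),binNR=(710,210,.07),
 boardNL=(54,430,.012),boardNR=(713,416,.012),boardFL=(52,80,.012),boardFR=(705,65,.012),
 backTopL=(247,85,.149),backTopR=(483,77,.149),bf_nearEdge=(363,282,.164),br_near=(366,357,.164),
 gateLN=(288,192,.158),gateLF=(283,93,.158)).items(): print(n,T(*p))
for n,p in dict(chNL=(365,40,.158),chNR=(302,65,.158),chFL=(440,165,.158),chFR=(378,185,.158),plateBackL=(572,230,.149),plateBackR=(335,290,.149), frontL=(520,155,.149),frontR=(295,208,.149),bfar=(397,140,.164),).items(): print("S",n,S(*p))
E
```

```text
chNL [0.4446 0.1029 0.158 ]
chNR [0.4442 0.0451 0.158 ]
chFL [0.5909 0.1061 0.158 ]
chFR [0.5903 0.0451 0.158 ]
binFL [0.6701 0.3321 0.07  ]
binNL [0.5883 0.33   0.07  ]
binFR [ 0.6786 -0.1744  0.07  ]
binNR [ 0.593  -0.1763  0.07  ]
boardNL [0.4306 0.3339 0.012 ]
boardNR [ 0.4386 -0.1845  0.012 ]
boardFL [0.7095 0.3374 0.012 ]
boardFR [ 0.7159 -0.1821  0.012 ]
backTopL [0.6746 0.1609 0.149 ]
backTopR [ 0.6786 -0.0065  0.149 ]
bf_nearEdge [0.5325 0.0778 0.164 ]
br_near [0.4804 0.0759 0.164 ]
gateLN [0.5967 0.1307 0.158 ]
gateLF [0.6668 0.1342 0.158 ]
S chNL [0.4435 0.0979 0.158 ]
S chNR [0.4576 0.0434 0.158 ]
S chFL [0.5947 0.0992 0.158 ]
S chFR [0.6009 0.0513 0.158 ]
S plateBackL [0.6749 0.1633 0.149 ]
S plateBackR [ 0.6793 -0.0066  0.149 ]
S frontL [0.5928 0.1607 0.149 ]
S frontR [ 0.596  -0.0069  0.149 ]
S bfar [0.5668 0.0776 0.164 ]
```

The frame is consistent between both views: origin about (0.594, 0.0765), yaw about 0.014. The channel is 58-60 mm wide over its wall tops (48 given, with some blur), and the back plate fits to about 2 mm. The press point is near (0.633, 0.122). First move: shut the fingers, align and hover.

```bash
python3 -m pendant '[[0,31,-21,0,0,0,0.03],[0,78,-51,0,0,0,0.08],[0,125,-82,0,0,0,0.12],[0,172,-113,0,0,0,0.16],[0,218,-144,0,0,0,0.2],[0,265,-175,0,0,0,0.24],[0,312,-205,0,0,0,0.28],[0,359,-236,0,0,0,0.32],[0,406,-267,0,0,0,0.36],[0,452,-298,5,0,0,0.4],[0,499,-328,10,0,0,0.433],[0,546,-359,15,0,0,0.433],[0,593,-390,20,0,0,0.433],[0,612,-403,26,0,0,0.433],[0,624,-411,30,0,0,0.433],[0,624,-411,30,0,0,0.433],[0,624,-411,30,0,0,0.433]]'
python3 - <<'E'
from station import ctrl
import cv2
for n in("scene","wrist"):
    cv2.imwrite(f"pics/{n}1.png",ctrl.read_camera(n)["color"])
E
```

```text
clock: 2.28
tool_pos: [0.6329, 0.1203, 0.2015]
eef_rot: [3.141, 0.001, 0.013]
force: [-0.3, -0.8, 0.2]
gripper_width: -0.0001
```

View pics/scene1.png

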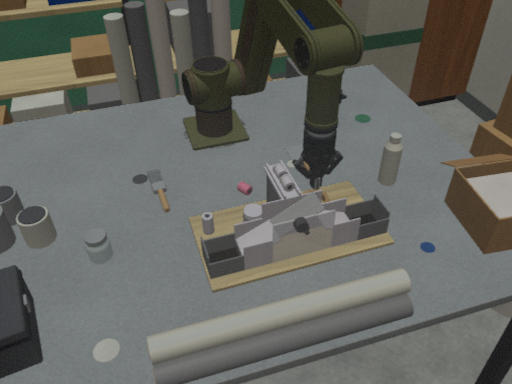

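View pics/wrist1.png

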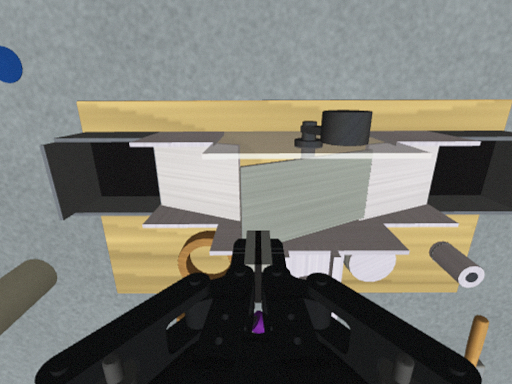

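The shut fingers (scene 317,185; wrist 258,240) stand over the gate's raised left end, between the plates. Pressing down now.

```bash
python3 -m pendant '[[0,0,0,20,0,0,0],[0,0,0,36,0,0,0],[0,0,0,46,0,0,0],[0,0,0,54,0,0,0],[0,0,0,61,0,0,0],[0,0,0,68,0,0,0],[0,0,0,75,0,0,0],[0,0,0,81,0,0,0],[0,0,0,86,0,0,0],[0,0,0,86,0,0,0],[0,0,0,86,0,0,0]]'
python3 -m pendant '[[0,0,0,-20,0,0,0],[0,0,0,-50,0,0,0],[0,0,0,-85,0,0,0],[0,0,0,-100,0,0,0],[0,0,0,-100,0,0,0]]'
python3 - <<'E'
from station import ctrl
import cv2
for n in("scene","top"):
    cv2.imwrite(f"pics/{n}2.png",ctrl.read_camera(n)["color"])
a=cv2.imread("pics/scene2.png")[150:290,185:395];b=cv2.resize(a,(630,420));cv2.imwrite("pics/s2z.png",b)
E
```

```text
clock: 3.75
tool_pos: [0.6337, 0.1217, 0.1154]
eef_rot: [-3.142, -0.0, 0.014]
force: [0.8, 0.4, -0.7]
gripper_width: -0.0001
clock: 4.38
tool_pos: [0.6343, 0.1218, 0.2166]
eef_rot: [-3.141, -0.003, 0.014]
force: [-0.4, 0.0, -0.3]
gripper_width: -0.0
```

View pics/s2z.png

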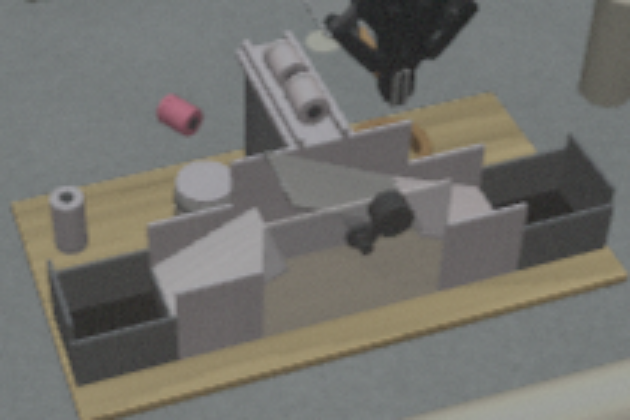

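The gate rocked over: the tumbler weight is now at (390,212) and the left end is down. Next I go behind the rear barrel and check before descending.

```bash
python3 -m pendant '[[0,-25,6,0,0,0,0],[0,-60,15,0,0,0,0],[0,-100,24,0,0,0,0],[0,-140,34,0,0,0,0],[0,-170,42,0,0,0,0],[0,-181,45,0,0,0,0],[0,-181,45,0,0,0,0],[0,-181,45,15,0,0,0],[0,-181,45,15,0,0,0]]'
python3 - <<'E'
from station import ctrl
import cv2
for n in("scene","wrist"):
    cv2.imwrite(f"pics/{n}3.png",ctrl.read_camera(n)["color"])
a=cv2.imread("pics/scene3.png")[120:240,220:380];b=cv2.resize(a,(640,480));cv2.imwrite("pics/s3z.png",b)
E
```

```text
clock: 5.6
tool_pos: [0.4539, 0.0744, 0.1993]
eef_rot: [-3.142, 0.002, 0.014]
force: [-1.0, -0.6, 0.3]
gripper_width: -0.0003
```

View pics/s3z.png

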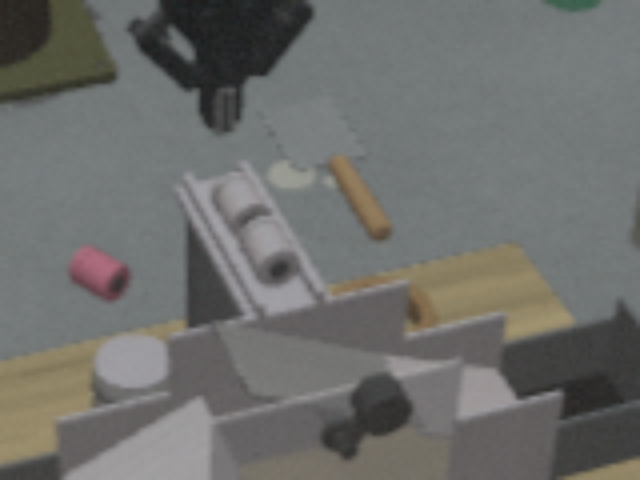

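View pics/wrist3.png

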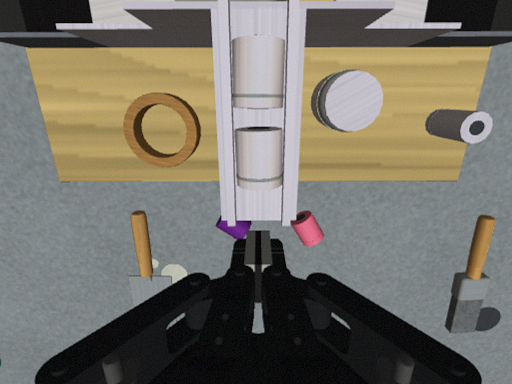

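The fingers at (258,240) are centred on the channel, behind the rear barrel at (260,157). Descending to z 0.160 and pushing in stages.

```bash
python3 -m pendant '[[0,0,0,15,0,0,0],[0,0,0,30,0,0,0],[0,0,0,39,0,0,0],[0,0,0,39,0,0,0],[0,5,0,39,0,0,0],[0,12,0,39,0,0,0],[0,18,0,39,0,0,0],[0,24,0,39,0,0,0],[0,30,0,39,0,0,0],[0,36,0,39,0,0,0],[0,42,0,39,0,0,0],[0,48,0,39,0,0,0],[0,54,0,39,0,0,0],[0,60,0,39,0,0,0],[0,64,0,39,0,0,0],[0,64,0,39,0,0,0]]'
python3 - <<'E'
from station import ctrl
import cv2
for n in("scene","wrist"):
    cv2.imwrite(f"pics/{n}4.png",ctrl.read_camera(n)["color"])
a=cv2.imread("pics/scene4.png")[130:280,190:390];b=cv2.resize(a,(640,480));cv2.imwrite("pics/s4z.png",b)
E
```

```text
clock: 7.7
tool_pos: [0.5177, 0.0751, 0.1613]
eef_rot: [-3.142, -0.0, 0.014]
force: [0.7, -0.3, 0.3]
gripper_width: -0.0004
```

View pics/s4z.png

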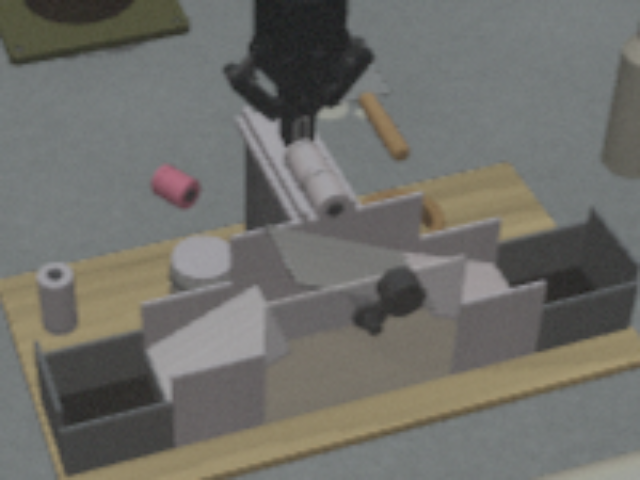

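View pics/wrist4.png

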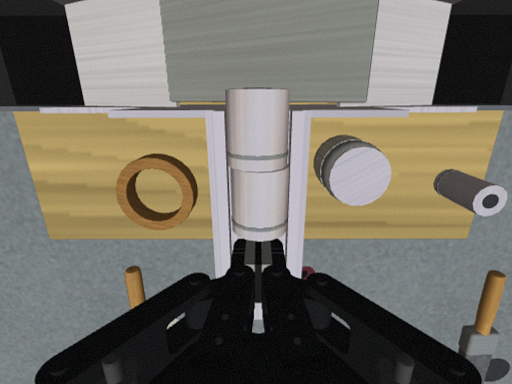

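Both barrels touch each other and the front one overhangs the edge (258,95). Continuing.

```bash
python3 -m pendant '[[0,5,0,1,0,0,0],[0,10,0,1,0,0,0],[0,15,0,1,0,0,0],[0,20,0,1,0,0,0],[0,25,0,1,0,0,0],[0,28,0,1,0,0,0],[0,28,0,1,0,0,0],[0,28,0,1,0,0,0],[0,28,0,1,0,0,0]]'
python3 - <<'E'
from station import ctrl
import cv2
for n in("scene","wrist"):
    cv2.imwrite(f"pics/{n}5.png",ctrl.read_camera(n)["color"])
a=cv2.imread("pics/scene5.png")[130:280,190:390];b=cv2.resize(a,(640,480));cv2.imwrite("pics/s5z.png",b)
E
```

```text
clock: 8.93
tool_pos: [0.545, 0.0755, 0.1603]
eef_rot: [3.142, 0.0, 0.014]
force: [-0.0, 0.7, -0.0]
gripper_width: 0.0006
```

View pics/s5z.png

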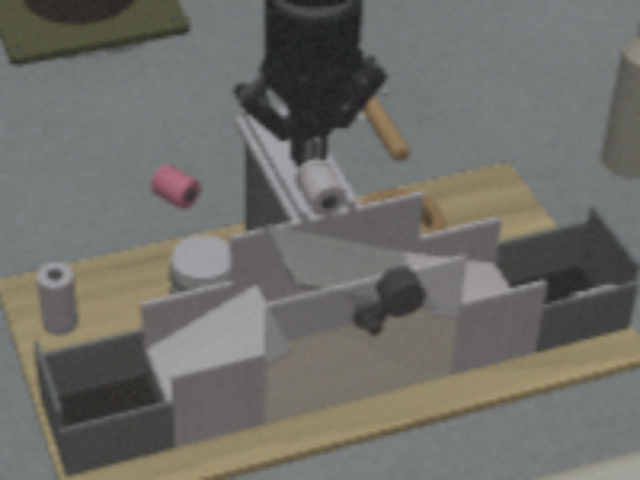

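View pics/wrist5.png

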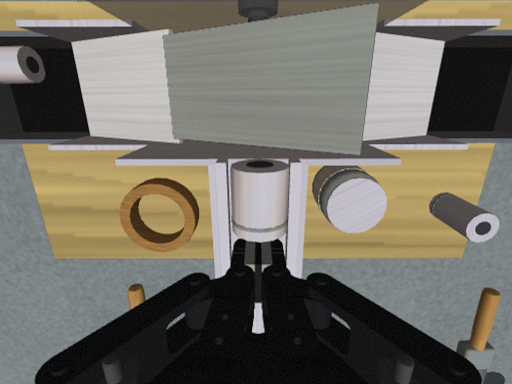

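The front barrel is in the left bin (wrist 20,65). Now the rear one.

```bash
python3 -m pendant '[[0,5,0,0,0,0,0],[0,10,0,0,0,0,0],[0,15,0,0,0,0,0],[0,20,0,0,0,0,0],[0,25,0,0,0,0,0],[0,30,0,0,0,0,0],[0,35,0,0,0,0,0],[0,40,0,0,0,0,0],[0,40,0,0,0,0,0],[0,40,0,0,0,0,0],[0,40,0,0,0,0,0],[0,10,0,-30,0,0,0],[0,-30,0,-60,0,0,0],[0,-60,0,-80,0,0,0],[0,-90,0,-80,0,0,0],[0,-90,0,-80,0,0,0]]'
python3 - <<'E'
from station import ctrl
import cv2
for n in("scene","top"):
    cv2.imwrite(f"pics/{n}6.png",ctrl.read_camera(n)["color"])
a=cv2.imread("pics/scene6.png")[130:280,190:400];b=cv2.resize(a,(700,500));cv2.imwrite("pics/s6z.png",b)
a=cv2.imread("pics/top6.png")[100:310,130:330];b=cv2.resize(a,(560,588));cv2.imwrite("pics/t6z.png",b)
E
```

```text
clock: 11.02
tool_pos: [0.4528, 0.0742, 0.2408]
eef_rot: [-3.142, 0.0, 0.014]
force: [0.2, 0.2, -0.3]
gripper_width: -0.0003
```

View pics/s6z.png

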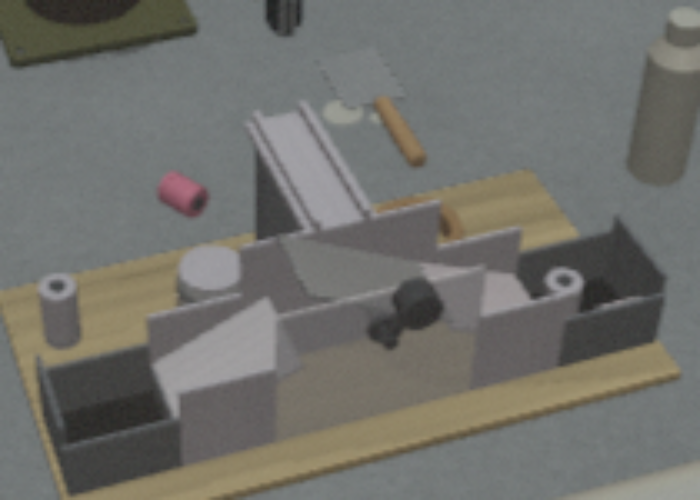

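View pics/t6z.png

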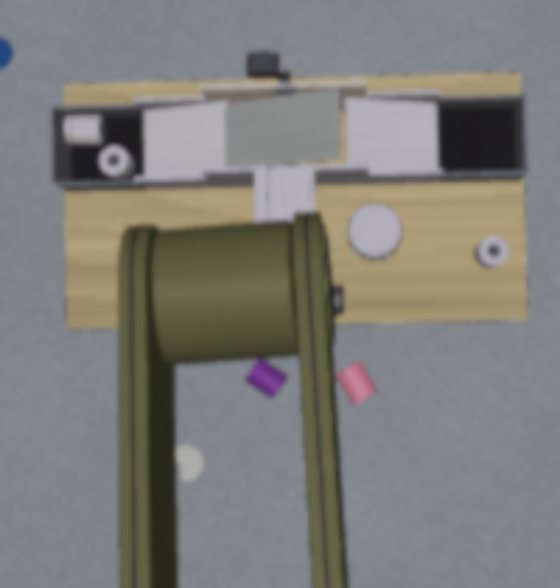

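Both barrels are in the left bin: one lying at (83,128), one upright or leaning at (115,160) in the top zoom. I'll let a second pass and check that they are at rest and low in the bin.

```bash
python3 -m pendant '[[0,0,0,-20,0,0,0],[0,0,0,-20,0,0,0],[0,0,0,-20,0,0,0],[0,0,0,-20,0,0,0],[0,0,0,-20,0,0,0],[0,0,0,-20,0,0,0],[0,0,0,-20,0,0,0],[0,0,0,-20,0,0,0]]'
python3 - <<'E'
from station import ctrl
import cv2
from h import *
c={n:ctrl.read_camera(n)["color"] for n in("scene","top")}
t6=cv2.imread("pics/top6.png");s6=cv2.imread("pics/scene6.png")
print("diff top bin",cv2.absdiff(c["top"],t6)[130:170,145:200].max(),"scene bin",cv2.absdiff(c["scene"],s6)[190:245,330:400].max(), "bg",cv2.absdiff(c["top"],t6)[130:170,290:320].max())
a=cv2.resize(c["scene"][185:255,320:400],(560,490),interpolation=cv2.INTER_CUBIC)
b=cv2.resize(c["top"][130:172,145:205],(700,490),interpolation=cv2.INTER_CUBIC)
cv2.imwrite("pics/s7z.png",a);cv2.imwrite("pics/t7z.png",b)
for z in(.05,.07,.09):
  print(z,ray("top",130+115/2.8,100+160/2.8,z),ray("scene",190+565/3.333,130+277/3.333,z))
print(ray("top",130+83/2.8,100+128/2.8,.028))
E
```

```text
clock: 12.12
tool_pos: [0.4552, 0.0742, 0.2603]
eef_rot: [3.142, -0.0, 0.014]
force: [0.8, 0.4, 1.2]
gripper_width: -0.0003
diff top bin 4 scene bin 16 bg 4
0.05 [0.61500675 0.26926589 0.05      ] [0.6134956  0.27642101 0.05      ]
0.07 [0.61206677 0.26476442 0.07      ] [0.63181457 0.26446592 0.07      ]
0.09 [0.60912678 0.26026296 0.09      ] [0.65013354 0.25251084 0.09      ]
[0.65472815 0.31049039 0.028     ]
```

View pics/s7z.png

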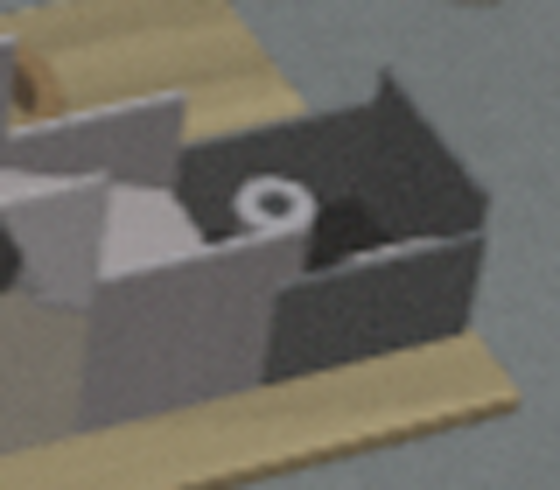

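View pics/t7z.png

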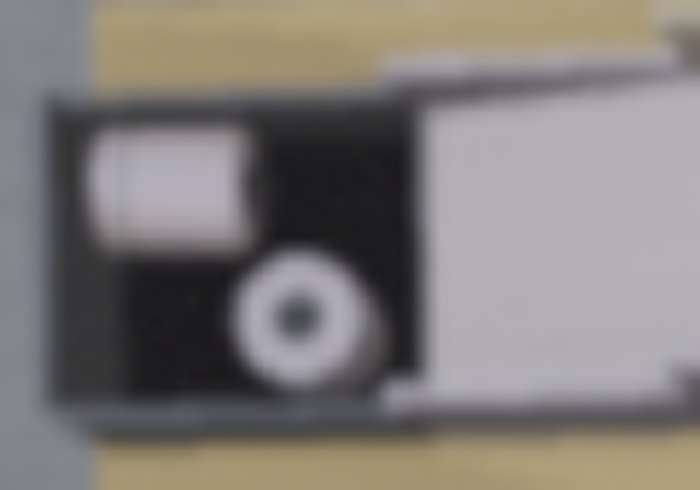

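The two views agree at z ≈ 0.05, so the second barrel stands on the bin floor (12 + 38 mm), and nothing is moving. Handing in.

```bash
python3 -c "
from station import ctrl
print(ctrl.hand_in())"
```

```text
the job is handed in; nothing more can be done
None
```

The gate now leans the other way, and both barrels are in the left bin. I pressed down the raised left end until it rocked over, then pushed the rear barrel along the channel with shut fingers. That fed the front barrel first and then the rear one. I handed the job in at about 12 s of the 42 s allowed.

- **Barrels:** in the last pictures one lies on the bin floor. The other stands upright on it: both cameras put its top at about 50 mm, which matches 12 mm of floor plus 38 mm of barrel. Pictures taken about a second apart show no movement in the bin.
- **Gate and channel:** the gate stayed tilted to the left and the channel is empty.
- **Robot and bystanders:** the fingers were clear at 0.26 m, and I saw no bystander moved. After I backed off, the arm hid the tape roll and most of the channel in the top view, so I judged those from the scene and wrist cameras.
- **Disagreement:** the channel measured 58–61 mm over its walls in the top view, against the 48 mm given. I put this down to blur and used the mid-line.

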